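# Close the card-deck rack and lock its cam lever

## Robot

A 6-joint arm with a two-finger parallel gripper is mounted at the origin on a cart in front of the work surface, level with it; the furniture and walls round the work are solid. World frame = base frame: x ahead of the robot, y to its left, z up, the work surface at z = 0. Lengths are in m, angles in rad, forces in N, time in s.
With the tool pointing down it reaches from about 0.225 to 0.875 m from the base axis. Payload 3.4 kg.
Tool frame: the origin (TCP) lies at the very end of the fingers, on their centre line; the grasp point (between the pads) lies 19 mm behind it (grip_depth is the distance from the TCP to the grasp point, in m); x points along the fingers, z is the direction in which the jaws open and shut, and the axes are right-handed (so a half turn about x gives the same grasp; the last joint's range is limited). The gripper opens to 85 mm and grips with 20 to 120 N. Pads are 22 mm wide; open, the fingers measure 114 mm over their backs; the gripper's body (76 mm by 85 mm) begins 54 mm behind the grasp point. The pads swing forward as they close: fully open they stand 13 mm farther back than shut.
Start: joints at [-1.309, 0.276, 1.505, -0, 1.361, -0.121], TCP at [0.215, -0.533, 0.231] pointing down, gripper open.
Joint ranges: [-2.89, 2.89], [-0.75, 2.08], [0.22, 2.7], [-1.18, 4.32], [0.11, 2.71], [-2.7, 2.7]. Speed limits (rad/s): [2.57, 2.57, 3.14, 3.14, 3.14, 3.14].

## Interface

Orientations are given as a unit quaternion [w, x, y, z].
In Python, from rig import get_state, get_image, sign_off, grip_depth gives the robot as it stands. The module is installed in compiled form; this text tells all that it offers.
- The arm moves only by the tool arm_command, never from a script. Its argument "series" is a list of rows, each an object with "dp": the shift along the tool's x, y, z scaled (see below), a list of three; "angular": the turn, a rotation vector about the tool's x, y, z scaled (see below), a list of three; "gripper": the finger opening in mm, from 0 to 85.4. A call has exactly 8 rows; each row shifts and turns the pose as measured when the row begins, along the tool's axes as they then stand; what a row does not reach is not made up. The controller multiplies each number of a shift by 0.12 m and each number of a turn by 90 degrees. A row lasts 1/8 s, in which the tool goes at most 62.5 mm and 10.7 degrees, less where a joint would pass 70% of its speed; a pose out of reach is approached as far as the arm can. A call with a number of a shift or a turn outside -1 to 1 is refused whole. A call with a gripper value outside its range is refused whole. The fingers move at their own pace and stop on an object; "grip_force" is the grip in N (left out, the last holds). Time passes only in rows, so rows that do not move let the fingers close, or fill a call up. It gives the time, the measured TCP pose, the force and the opening at its end, in the units of the state.
- get_state(): the state, without advancing time (a new reading comes with each control period).
- get_image(name): name is "side" or "top" or "wrist"; returns a dict with "image" (400x640x3 uint8, blue, green, red), "depth" (400x640 float32, m along the optical axis (not along the pixel's ray), 0 where there is no reading), "mtx" (3x3 intrinsics, pixels), "view" (4x4, takes a point from world to camera coordinates); the wrist camera has in their place "mount" (4x4, takes a point from camera to tool coordinates, whose origin is the TCP and whose axes are the tool frame's). Camera axes: x right, y up, looking along -z (the intrinsics and any distortion apply to the point x, -y, -z); pixel columns grow to the right and rows downward; lengths in m; the calibration is good to about 2 mm. A picture is of the moment at which its call begins: read the wrist's pose just before it.
- sign_off(): hands the job in, once; it reports no verdict.
The state is a dict: "clock": time; "qpos": joint angles; "qd": joint speeds; "effort": joint torques, N m; "position": TCP position; "ee_rot": TCP orientation; "contact_force": force on the tool from outside, world axes, zero at the start; "moment": the same for the moment, N m; "width": finger opening in m.
Only numpy, scipy, OpenCV 4.12 (cv2) and the standard library are available. Lean on these libraries where they do the work, as an engineer would, in place of code of your own. Each camera call takes 0.05 s, during which the arm holds its last target. There are 200 camera calls.

## Task

On the counter rack that holds the two card decks (the one with the red lever), push the black knob in until the sliding board is snug against the decks. Then flip the red cam lever all the way over to the other side, until it lies flat, so that the rod is clamped. Do not push against the rack with the four thin tag packs and the blue lever.

Things in the scene. Friction and masses are not known exactly. Their poses are not given: they have to be found in the camera images.
- deck_rack: Pale wood counter rack, fixed, with two card decks on edge (tops 78 mm up). Origin: on the table under its middle line; x runs along the rod from knob to decks, y left seen from the knob, z up. Base board 12 mm high, x -84 to 88, y +-56 mm. Aluminium clamp block 36x40 mm at x = -60 mm, 60 mm high (fork 83). Steel rod, 16 mm thick, at y = 0, z = 45 mm, carries the sliding board and the knob.
- deck_rod (a joint): How far rod, knob and sliding board are drawn out, m: 0 = board snug on the decks (solid stop), up to 0.045; grows along the rack's -x. Black round knob, 30 mm across, 18 mm long, centred at y = 0, z = 45 mm; its outer end face is at rack x = -0.123 - this value. Friction about 2 N while unclamped, about 15 N clamped.
- deck_lever (a joint): Red cam lever, rad. Its pin is parallel to the rack's x at x = -60, y = 0, z = 72 mm; bar 90 mm from pin to tip, 13 to 18 mm wide (along x), 10 thick. 0 = open, leaning to +y, 60 deg above level; 0.52 upright; 2.09 = closed, level towards -y (solid stop). The cam resists with 1 to 2 N at mid-bar up to its dead centre at 1.8, then holds the lever shut; left half-way it may stay or swing back.
- tag_rack: The bystander: a fixed rack of the same build, with the same origin and axes, but holding four thin pale tag packs (tops 74 mm up) and with a blue lever, also open and drawn out. To be left alone.

How it is judged:
On the way, in this order (a step that is already met when the one before it is completed fails the run):
1. the sliding board is pushed to within 8 mm of the decks while the lever is still open (value of joint deck_rod below 0.008 m and value of joint deck_lever below 1.2 rad), for 0.2 s.
2. the red lever is flipped over centre to its closed side (value of joint deck_lever above 1.95 rad), for 0.2 s.
At the end, for the whole second after the job is handed in: The sliding board of the card-deck rack is within 8 mm of the decks and the red lever lies closed, within 8 degrees of its stop (value of joint deck_rod below 0.008 m and value of joint deck_lever above 1.95 rad); the robot touches nothing.
It fails at once if the tag-pack rack is pushed against (more than 5 N) (contact force between any of the fingers, the arm and tag_rack above 5 N).
It also fails if it takes over 40 s, if anything falls off the work surface, if the arm or the gripper's body presses on something with over 40 N, if the wrist force passes 120 N, or if a joint passes its speed limit or range.

## Working session

There is one attempt and no reset: what is moved stays moved. The work goes in short steps, Python scripts to look and compute and a tool call to move; the robot and the scene stay as the last step left them, time stands still between calls to the robot, and variables do not carry over. Pictures are saved under pics/ and viewed, about 8 in all and at most 12, crops included, and the job is handed in when it is done.

Besides the shell and the picture viewer there is one more tool, called after "Request:" by a JSON object that holds its "method" and its "body", one argument or row to a line. arm_command: Moves the arm, as the interface text tells. Its arguments: {"type":"object","properties":{"series":{"type":"array","items":{"type":"object","properties":{"dp":{"type":"array","items":{"type":"number"}},"angular":{"type":"array","items":{"type":"number"}},"gripper":{"type":"number"}}}},"grip_force":{"type":"number"}},"required":["series"]}

```bash
mkdir -p pics; cat > h.py <<'E'
import numpy as np, cv2
from rig import *
def snap(n,f):
    d=get_image(n); cv2.imwrite('pics/'+f+'.png',d['image']); np.savez('pics/'+f+'.npz',**d); return d
def world(d,u,v,z=None):
    "pixel -> world by depth"
    Z=float(np.median(d['depth'][v-1:v+2,u-1:u+2])); K=d['mtx']
    c=np.array([(u-K[0,2])/K[0,0]*Z,-(v-K[1,2])/K[1,1]*Z,-Z,1]); return (np.linalg.inv(d['view'])@c)[:3]
E
python3 - <<'E'
from h import *
print(get_state()); print(grip_depth)
for n in('top','side'):
    d=snap(n,n+'0'); print(list(d), d['mtx'],d['view'])
E
```

```text
{'clock': 0.0, 'qpos': array([-1.30898472e+00,  2.76632498e-01,  1.50615069e+00,  1.89012502e-05,
        1.36068826e+00, -1.21000562e-01]), 'qd': array([ 0.00092174,  0.00138887,  0.00136354,  0.00089146, -0.00088633,
       -0.00253977]), 'effort': array([ 3.18801474e-03, -4.16764784e+01, -2.45806539e+01,  2.99728645e-04,
        1.12171308e-02, -1.02820212e-05]), 'position': array([ 0.21464311, -0.53286505,  0.23041133]), 'ee_rot': array([ 0.58549026,  0.39619053,  0.58648485, -0.39530967]), 'contact_force': array([-0.21085272, -0.37256093,  0.79662014]), 'moment': array([ 0.01036388, -0.00671487, -0.04012827]), 'width': 0.0857232268062068}
0.0187
['image', 'depth', 'mtx', 'view'] [[389.85677028   0.         323.22280884]
 [  0.         389.85677028 192.57154403]
 [  0.           0.           1.        ]] [[ 0.02074062 -0.99972773 -0.01069087 -0.04066117]
 [ 0.99525179  0.01962828  0.09533417 -0.50921727]
 [-0.09509837 -0.0126174   0.99538791 -0.87138099]
 [ 0.          0.          0.          1.        ]]
['image', 'depth', 'mtx', 'view'] [[376.2281004    0.         317.41282706]
 [  0.         376.2281004  201.12093743]
 [  0.           0.           1.        ]] [[-0.99715905 -0.0738935   0.01461465  0.50659036]
 [ 0.05920528 -0.64892279  0.75854726 -0.11576251]
 [-0.04656794  0.75725753  0.65145411 -0.82741372]
 [ 0.          0.          0.          1.        ]]
```

View pics/top0.png

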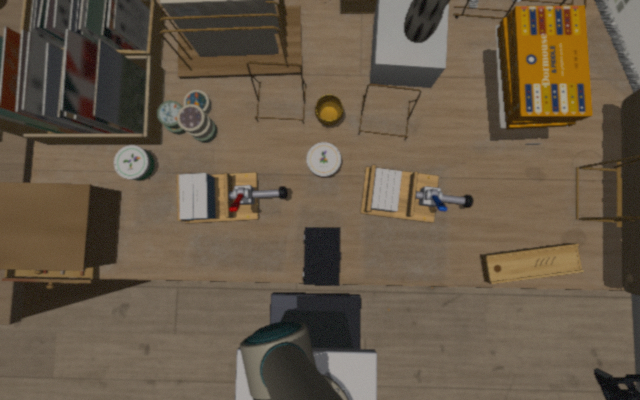

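View pics/side0.png

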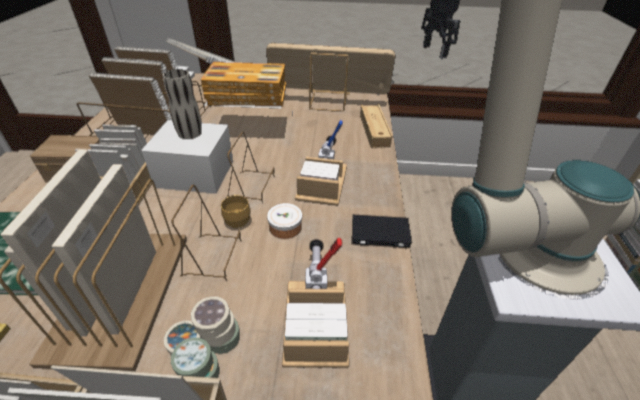

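The top view shows the red-lever rack at about (178–290, 172–222), with its knob at (284,192) facing image right (world −y). The tag rack sits at (362–472, 165–222). The side view shows the red lever leaning towards the robot. Next I'll enlarge the rack and take depth points.

```bash
python3 - <<'E'
from h import *
d=dict(np.load('pics/top0.npz')); im=d['image']
c=cv2.resize(im[160:235,165:300],None,fx=5.9,fy=5.9,interpolation=cv2.INTER_CUBIC); cv2.imwrite('pics/crop.png',c)
K=d['mtx'];v,u=np.mgrid[0:400,0:640];Z=d['depth']
P=np.stack([(u-K[0,2])/K[0,0]*Z,-(v-K[1,2])/K[1,1]*Z,-Z,np.ones_like(Z)],-1)@np.linalg.inv(d['view']).T
P=P[...,:3]; b,g,r=[im[...,i].astype(int) for i in range(3)]
box=np.zeros(Z.shape,bool);box[165:228,172:295]=1; box&=Z>0
def rep(n,m):
    q=P[m]; print(n,m.sum(),q.mean(0).round(4),'min',np.percentile(q,3,axis=0).round(4),'max',np.percentile(q,97,axis=0).round(4)); return q
rep('red',box&(r>90)&(g<50))
q=P[box]; 
for lo,hi in((.006,.018),(.07,.09)):
    m=box&(P[...,2]>lo)&(P[...,2]<hi); s=rep((lo,hi),m); 
    print(cv2.minAreaRect(s[:,:2].astype(np.float32)*1000))
m=box&(u>240)&(P[...,2]>.03)&(g<60)&(u>277); rep('knob',m)
m=box&(u>=262)&(P[...,2]>.03); s=rep('rod+knob',m)
for uu in range(256,292,2):
    k=m&(u==uu); print(uu,P[k].mean(0).round(4) if k.any() else None,end=' ')
E
```

```text
red 49 [0.4679 0.1459 0.1398] min [0.4579 0.1375 0.0881] max [0.497  0.1528 0.1549]
(0.006, 0.018) 1323 [0.4933 0.1796 0.0118] min [0.4396 0.1247 0.0084] max [0.5517 0.2539 0.0152]
((495.85125732421875, 208.32479858398438), (112.05610656738281, 171.2404327392578), 4.049335479736328)
(0.07, 0.09) 1432 [0.4935 0.2397 0.0779] min [0.4469 0.1381 0.0737] max [0.5379 0.2795 0.0822]
((495.699951171875, 208.19036865234375), (97.89972686767578, 156.29263305664062), 3.810211420059204)
knob 98 [0.5057 0.0587 0.0552] min [0.4936 0.0506 0.0437] max [0.5179 0.0673 0.0602]
rod+knob 226 [0.5052 0.0745 0.0529] min [0.4953 0.0515 0.045 ] max [0.5179 0.105  0.0598]
256 None 258 None 260 None 262 [0.5037 0.1059 0.0511] 264 [0.5038 0.1013 0.0513] 266 [0.5038 0.0969 0.0515] 268 [0.504  0.0925 0.0507] 270 [0.504  0.0879 0.0513] 272 [0.5042 0.0836 0.0508] 274 [0.5042 0.079  0.0513] 276 [0.5056 0.0748 0.0496] 278 [0.5067 0.0703 0.0504] 280 [0.5062 0.0651 0.0565] 282 [0.5064 0.0607 0.056 ] 284 [0.5064 0.0562 0.0563] 286 [0.5056 0.052  0.0536] 288 None 290 None
```

View pics/crop.png

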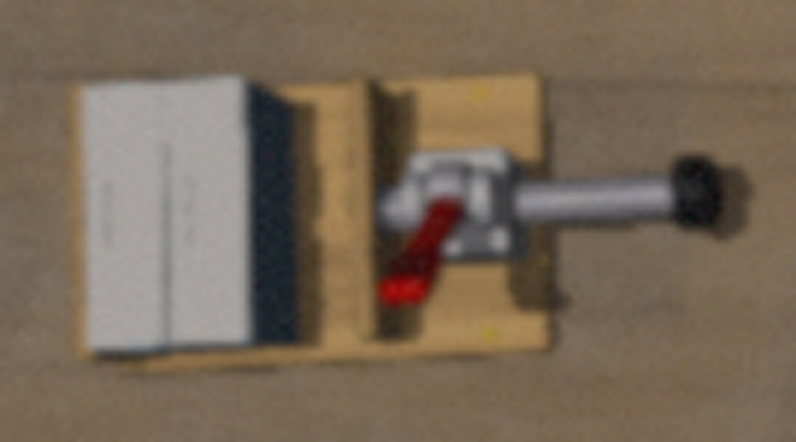

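The crop shows the rack turned about 4°, with its rod and knob on the right at (695,192) and the lever tip at (400,290), on the robot side and open. The rectangle fit gives 172x112 mm, which matches the base. The origin is about (0.496, 0.206) and the rack's +x is about world +y. Knob face is at y≈0.050, so the rod is about 34 mm out.

```bash
cat >> h.py <<'E'
from scipy.spatial.transform import Rotation as R
O=np.array([.496,.2063,0]); EX=np.array([-.068,.9977,0]); EY=np.array([-.9977,-.068,0])
def rack(x,y,z): return O+EX*x+EY*y+np.array([0,0,z])
def rot(s): q=s['ee_rot']; return R.from_quat([q[1],q[2],q[3],q[0]])
def to(p):
    "tool-frame shift in dp units to world point p"
    s=get_state(); D=rot(s).as_matrix().T@(np.asarray(p)-s['position']); return (D/.12).round(3)
E
python3 - <<'E'
from h import *
s=get_state(); M=rot(s).as_matrix(); print(M.round(3))
# target: x down, z along EX (either sign)
for sg in(1,-1):
    T=np.column_stack([[0,0,-1],np.cross(sg*EX,[0,0,-1]),sg*EX]); 
    print(sg,(rot(s).inv()*R.from_matrix(T)).as_rotvec(degrees=True))
for sg in(1,-1):
    T=np.column_stack([[0,0,-1],np.cross(sg*EY,[0,0,-1]),sg*EY]); 
    print('EY',sg,(rot(s).inv()*R.from_matrix(T)).as_rotvec(degrees=True))
t=rack(-.205,0,.231);print(t,to(t))
E
```

```text
[[-0.     0.928  0.373]
 [ 0.002  0.373 -0.928]
 [-1.     0.    -0.002]]
1 [-1.61968400e+02 -3.40891889e-03 -1.30084820e-01]
-1 [ 1.80315494e+01 -9.12732571e-02  2.39184810e-03]
EY 1 [ 1.08031527e+02 -7.29215174e-02  7.68462345e-02]
EY -1 [-7.19684309e+01 -7.05025082e-02 -6.69017801e-02]
[0.50994   0.0017715 0.231    ] [ 2.000e-03  3.947e+00 -3.214e+00]
```

Request:
{"method": "arm_command", "body": {
  "series": [
    {"dp": [0, 0, 0], "angular": [0.1, 0, 0], "gripper": 0},
    {"dp": [0, 0, 0], "angular": [0.1, 0, 0], "gripper": 0},
    {"dp": [0, 0.27, -0.42], "angular": [0, 0, 0], "gripper": 0},
    {"dp": [0, 0.27, -0.42], "angular": [0, 0, 0], "gripper": 0},
    {"dp": [0, 0.27, -0.42], "angular": [0, 0, 0], "gripper": 0},
    {"dp": [0, 0.27, -0.42], "angular": [0, 0, 0], "gripper": 0},
    {"dp": [0, 0.27, -0.42], "angular": [0, 0, 0], "gripper": 0},
    {"dp": [0, 0.27, -0.42], "angular": [0, 0, 0], "gripper": 0}
  ],
  "grip_force": 30
}}

```text
clock: 1.1
position: [0.3944, -0.2142, 0.2275]
ee_rot: [0.51, 0.489, 0.514, -0.487]
contact_force: [0.5, -0.7, 0.0]
width: 0.0001
```

```bash
python3 - <<'E'
from h import *
s=get_state(); print(s['position'],s['width'],rot(s).as_matrix().round(3),s['qpos'].round(2),to(rack(-.205,0,.231)))
E
```

```text
[ 0.39442835 -0.21418955  0.22752118] 0.00011554234149989717 [[-0.001  0.999  0.048]
 [ 0.006  0.048 -0.999]
 [-1.    -0.001 -0.006]] [-0.66  0.09  1.76  0.    1.3   0.87] [-0.019  1.048 -1.751]
```

Request:
{"method": "arm_command", "body": {
  "series": [
    {"dp": [-0.01, 0.25, -0.38], "angular": [0.013, 0, 0], "gripper": 0},
    {"dp": [0, 0.25, -0.38], "angular": [0, 0, 0], "gripper": 0},
    {"dp": [0, 0.22, -0.38], "angular": [0, 0, 0], "gripper": 0},
    {"dp": [0, 0.2, -0.38], "angular": [0, 0, 0], "gripper": 0},
    {"dp": [0, 0.13, -0.23], "angular": [0, 0, 0], "gripper": 0},
    {"dp": [0.3, 0, 0], "angular": [0, 0, 0], "gripper": 0},
    {"dp": [0.3, 0, 0], "angular": [0, 0, 0], "gripper": 0},
    {"dp": [0, 0, 0], "angular": [0, 0, 0], "gripper": 0}
  ]
}}

```text
clock: 2.1
position: [0.5172, 0.0135, 0.1546]
ee_rot: [0.507, 0.492, 0.511, -0.49]
contact_force: [0.2, -0.3, 0.1]
width: -0.0003
```

```bash
python3 - <<'E'
from h import *
s=get_state(); print(s['position'],rot(s).as_matrix().round(3),to(rack(-.195,0,.033)))
snap('side','side1'); d=snap('top','top1')
a=cv2.imread('pics/side1.png')[170:380,200:420];b=cv2.imread('pics/top1.png')[130:240,165:380]
cv2.imwrite('pics/c1.png',np.vstack([cv2.resize(a,(580,340)),cv2.resize(b,(580,260))]))
E
```

```text
[0.51717623 0.01353968 0.15458978] [[-0.002  0.999  0.036]
 [ 0.007  0.036 -0.999]
 [-1.    -0.002 -0.007]] [ 1.013 -0.065  0.02 ]
```

View pics/c1.png

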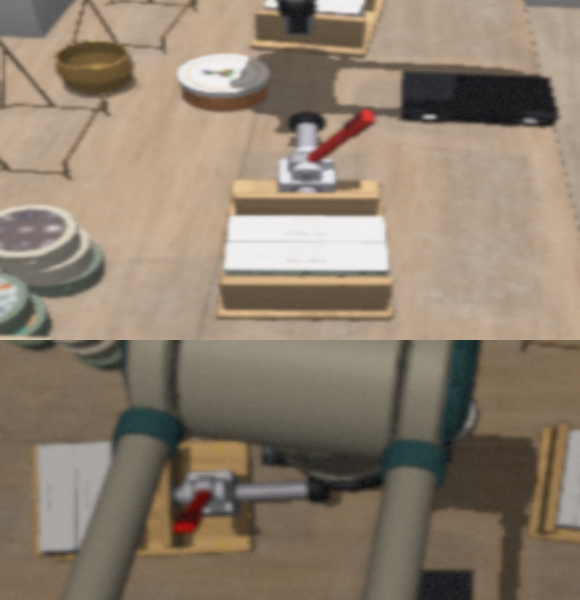

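The top half (side view) shows the lever still open and the knob unobstructed, with the gripper hanging above and behind it. The lower half (top view) shows the knob end at about (318,490). I'll descend beside the knob.

Request:
{"method": "arm_command", "body": {
  "series": [
    {"dp": [0.25, -0.03, 0], "angular": [0, 0, 0], "gripper": 0},
    {"dp": [0.25, -0.03, 0], "angular": [0, 0, 0], "gripper": 0},
    {"dp": [0.25, 0, 0], "angular": [0, 0, 0], "gripper": 0},
    {"dp": [0.25, 0, 0], "angular": [0, 0, 0], "gripper": 0},
    {"dp": [0.05, 0, 0], "angular": [0, 0, 0], "gripper": 0},
    {"dp": [0, 0, 0], "angular": [0, 0, 0], "gripper": 0},
    {"dp": [0, 0, 0], "angular": [0, 0, 0], "gripper": 0},
    {"dp": [0, 0, 0], "angular": [0, 0, 0], "gripper": 0}
  ]
}}

```text
clock: 3.2
position: [0.527, 0.0101, 0.0428]
ee_rot: [0.516, 0.501, 0.5, -0.483]
contact_force: [0.4, -0.1, -0.3]
width: -0.0001
```

```bash
python3 - <<'E'
from h import *
s=get_state(); print(s['position'],to(rack(-.137,0,.033)))
d=snap('wrist','w1')
E
```

```text
[0.52697361 0.01008528 0.04284412] [ 0.077 -0.167 -0.502]
```

View pics/w1.png

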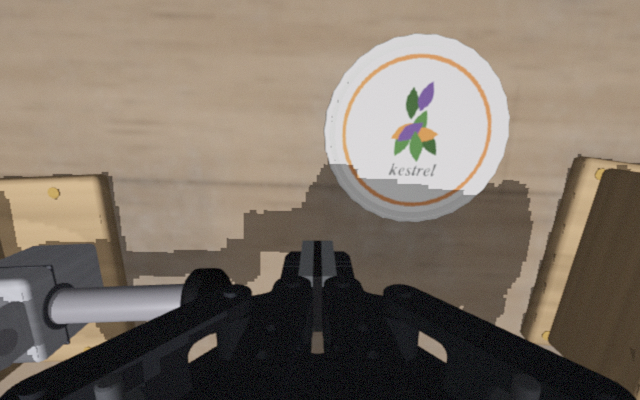

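The wrist view shows the closed fingers at (318,270), the knob to the left at (210,290) and the tin with the white lid ahead at (415,130). Nothing is touching. TCP x and the tilt have drifted, so I'll correct both.

```bash
cat >> h.py <<'E'
def fix(sg=-1):
    s=get_state(); T=np.column_stack([[0,0,-1],np.cross(sg*EX,[0,0,-1]),sg*EX])
    return ((rot(s).inv()*R.from_matrix(T)).as_rotvec(degrees=True)/90).round(3)
E
python3 - <<'E'
from h import *
s=get_state(); print(rot(s).as_matrix().round(3),fix(),s['qpos'].round(3),s['qd'].round(3),to(rack(-.195,0,.035)))
E
```

```text
[[ 0.035  0.999  0.032]
 [ 0.002  0.032 -0.999]
 [-0.999  0.035 -0.001]] [-0.023 -0.    -0.022] [-0.117  0.368  1.902  0.008  0.837  1.415] [-0.     0.006  0.005 -0.001 -0.003  0.001] [ 0.06  -0.15  -0.019]
```

Request:
{"method": "arm_command", "body": {
  "series": [
    {"dp": [0.06, -0.15, 0], "angular": [-0.023, 0, -0.022], "gripper": 0},
    {"dp": [0, 0, 0], "angular": [0, 0, 0], "gripper": 0},
    {"dp": [0, 0, -0.06], "angular": [0, 0, 0], "gripper": 0},
    {"dp": [0, 0, -0.06], "angular": [0, 0, 0], "gripper": 0},
    {"dp": [0, 0, -0.06], "angular": [0, 0, 0], "gripper": 0},
    {"dp": [0, 0, -0.06], "angular": [0, 0, 0], "gripper": 0},
    {"dp": [0, 0, -0.06], "angular": [0, 0, 0], "gripper": 0},
    {"dp": [0, 0, 0], "angular": [0, 0, 0], "gripper": 0}
  ]
}}

```text
clock: 4.25
position: [0.5053, 0.048, 0.035]
ee_rot: [0.518, 0.481, 0.518, -0.482]
contact_force: [0.4, 0.3, -0.3]
width: -0.0005
```

```bash
python3 - <<'E'
from h import *
s=get_state(); print(s['position'],s['contact_force'],fix(),to(rack(-.137,0,.036)))
E
```

```text
[0.50529963 0.04795179 0.03502182] [ 0.42082087  0.31809639 -0.34805943] [0.003 0.    0.001] [-0.008  0.013 -0.18 ]
```

Request:
{"method": "arm_command", "body": {
  "series": [
    {"dp": [0, 0.01, -0.05], "angular": [0, 0, 0], "gripper": 0},
    {"dp": [0, 0, -0.05], "angular": [0, 0, 0], "gripper": 0},
    {"dp": [0, 0, -0.05], "angular": [0, 0, 0], "gripper": 0},
    {"dp": [0, 0, -0.04], "angular": [0, 0, 0], "gripper": 0},
    {"dp": [0, 0, -0.04], "angular": [0, 0, 0], "gripper": 0},
    {"dp": [0, 0, -0.04], "angular": [0, 0, 0], "gripper": 0},
    {"dp": [0, 0, -0.04], "angular": [0, 0, 0], "gripper": 0},
    {"dp": [0, 0, -0.04], "angular": [0, 0, 0], "gripper": 0}
  ]
}}

```text
clock: 5.25
position: [0.5045, 0.0707, 0.0355]
ee_rot: [0.533, 0.465, 0.513, -0.487]
contact_force: [0.6, -18.9, 1.9]
width: 0.0001
```

```bash
python3 - <<'E'
from h import *
s=get_state(); print(s['position'],s['contact_force'],fix(),to(rack(-.137,0,.036)))
E
```

```text
[0.50446634 0.07068681 0.03551711] [  0.57044216 -18.94549521   1.9369844 ] [0.017 0.026 0.003] [-0.004  0.006  0.01 ]
```

The force has reached 19 N against 2 N friction, and the TCP is at rack x −136 mm (face −123 plus half a finger). The board is at its stop. I'll back off and rise.

Request:
{"method": "arm_command", "body": {
  "series": [
    {"dp": [0, 0, 0.08], "angular": [0, 0, 0], "gripper": 0},
    {"dp": [0, 0, 0.08], "angular": [0.017, 0.026, 0], "gripper": 0},
    {"dp": [-0.25, -0.1, 0], "angular": [0, 0, 0], "gripper": 0},
    {"dp": [-0.35, -0.2, 0], "angular": [0, 0, 0], "gripper": 0},
    {"dp": [-0.4, -0.2, 0], "angular": [0, 0, 0], "gripper": 0},
    {"dp": [-0.3, -0.2, 0], "angular": [0, 0, 0], "gripper": 0},
    {"dp": [0, -0.1, 0], "angular": [0, 0, 0], "gripper": 0},
    {"dp": [0, 0, 0], "angular": [0, 0, 0], "gripper": 0}
  ]
}}

```text
clock: 6.25
position: [0.4109, 0.0481, 0.1966]
ee_rot: [0.513, 0.487, 0.518, -0.481]
contact_force: [0.1, -0.0, -0.3]
width: -0.0001
```

```bash
python3 - <<'E'
from h import *
s=get_state(); print(s['position'],s['contact_force'],fix(),to(rack(-.06,.09,.18)))
d=snap('side','side2'); p=d['view']@np.r_[rack(-.06,.045,.15),1]
a=cv2.imread('pics/side2.png')[120:380,200:450];b=snap('wrist','w2')['image']
cv2.imwrite('pics/c2.png',np.hstack([cv2.resize(a,(400,416)),cv2.resize(b,(400,250)) if 0 else cv2.copyMakeBorder(cv2.resize(b,(400,250)),0,166,0,0,0)]))
E
```

```text
[0.41093552 0.04809548 0.19662487] [ 0.07549309 -0.03256022 -0.25894272] [-0.003 -0.006 -0.001] [ 0.146  0.043 -0.766]
```

View pics/c2.png

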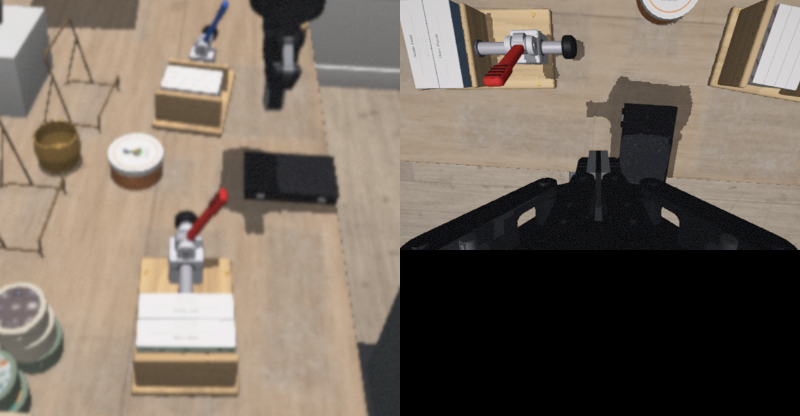

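Left half: the sliding board is against the decks and the red lever is still open, leaning to the robot side. Right half (wrist): the knob is pushed in close to the block at (568,47). I'll move beside the lever tip on the robot side.

Request:
{"method": "arm_command", "body": {
  "series": [
    {"dp": [0, 0, -0.22], "angular": [0, -0.006, 0], "gripper": 0},
    {"dp": [0, 0, -0.22], "angular": [0, 0, 0], "gripper": 0},
    {"dp": [0.1, 0.03, -0.22], "angular": [0, 0, 0], "gripper": 0},
    {"dp": [0.2, 0, -0.12], "angular": [0, 0, 0], "gripper": 0},
    {"dp": [0.2, 0, 0], "angular": [0, 0, 0], "gripper": 0},
    {"dp": [0.15, 0, 0], "angular": [0, 0, 0], "gripper": 0},
    {"dp": [0, 0, 0], "angular": [0, 0, 0], "gripper": 0},
    {"dp": [0, 0, 0], "angular": [0, 0, 0], "gripper": 0}
  ]
}}

```text
clock: 7.35
position: [0.4124, 0.1462, 0.1068]
ee_rot: [0.512, 0.481, 0.518, -0.487]
contact_force: [0.7, 0.4, -0.4]
width: 0.0004
```

```bash
python3 - <<'E'
from h import *
s=get_state(); print(s['position'],s['contact_force'],fix(),to(rack(-.06,.07,.12)))
E
```

```text
[0.41241985 0.14615585 0.10680064] [ 0.71289195  0.42875546 -0.35593697] [-0.004 -0.001  0.008] [-0.112  0.145  0.046]
```

Request:
{"method": "arm_command", "body": {
  "series": [
    {"dp": [-0.07, 0.12, 0.03], "angular": [0, 0, 0.008], "gripper": 0},
    {"dp": [0, 0.14, 0], "angular": [0, 0, 0], "gripper": 0},
    {"dp": [0, 0.14, 0], "angular": [0, 0, 0], "gripper": 0},
    {"dp": [0, 0.14, 0], "angular": [0, 0, 0], "gripper": 0},
    {"dp": [0, 0.14, 0], "angular": [0, 0, 0], "gripper": 0},
    {"dp": [0, 0.12, 0], "angular": [0, 0, 0], "gripper": 0},
    {"dp": [0, 0.12, 0], "angular": [0, 0, 0], "gripper": 0},
    {"dp": [0, 0, 0], "angular": [0, 0, 0], "gripper": 0}
  ]
}}

```text
clock: 8.35
position: [0.5348, 0.1497, 0.1231]
ee_rot: [0.516, 0.488, 0.513, -0.482]
contact_force: [0.4, -0.8, 0.1]
width: -0.0001
```

```bash
python3 - <<'E'
from h import *
s=get_state(); p=s['position']-O; print('rack',EX@p,EY@p,p[2],s['contact_force'],fix())
a=snap('side','side3')['image'][120:380,200:450];b=snap('wrist','w3')['image']
cv2.imwrite('pics/c3.png',np.hstack([cv2.resize(a,(400,416)),cv2.copyMakeBorder(cv2.resize(b,(400,250)),0,166,0,0,0)]))
E
```

```text
rack -0.05915680443671839 -0.03486317729809775 0.12313234891616759 [ 0.4351229  -0.79215956  0.13965956] [-0.005 -0.002 -0.006]
```

View pics/c3.png

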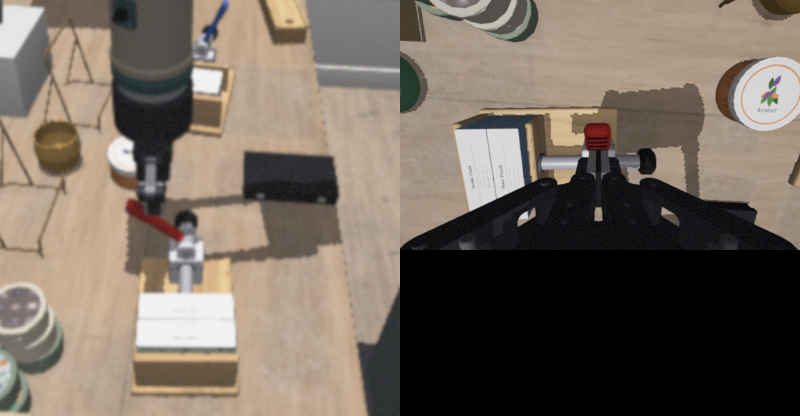

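The lever has been carried past upright to the far side, with its tip at (130,205) in the left half, and the fingertips rest on it. Next I press down to the stop.

Request:
{"method": "arm_command", "body": {
  "series": [
    {"dp": [0.06, 0.07, 0], "angular": [0, 0, 0], "gripper": 0},
    {"dp": [0.07, 0.07, 0], "angular": [0, 0, 0], "gripper": 0},
    {"dp": [0.08, 0.03, 0], "angular": [0, 0, 0], "gripper": 0},
    {"dp": [0.08, 0, 0], "angular": [0, 0, 0], "gripper": 0},
    {"dp": [0.07, 0, 0], "angular": [0, 0, 0], "gripper": 0},
    {"dp": [0.05, 0, 0], "angular": [0, 0, 0], "gripper": 0},
    {"dp": [0.05, 0, 0], "angular": [0, 0, 0], "gripper": 0},
    {"dp": [0.04, 0, 0], "angular": [0, 0, 0], "gripper": 0}
  ]
}}

```text
clock: 9.45
position: [0.5569, 0.1515, 0.0764]
ee_rot: [0.519, 0.49, 0.511, -0.479]
contact_force: [-8.8, -2.2, 27.7]
width: -0.0001
```

```bash
python3 - <<'E'
from h import *
s=get_state(); p=s['position']-O; print('rack',EX@p,EY@p,p[2],s['contact_force'],fix())
E
```

```text
rack -0.05885174519755022 -0.05702739857887457 0.0763940356660067 [-8.81778523 -2.16036937 27.70525574] [-0.004 -0.002 -0.012]
```

Contact is at z = 76 mm, where the level bar's top should be at 77, with 28 N on the solid stop, so the lever is closed. I'll retreat straight up, then towards the robot.

Request:
{"method": "arm_command", "body": {
  "series": [
    {"dp": [-0.1, 0, 0], "angular": [0, 0, 0], "gripper": 0},
    {"dp": [-0.25, 0, 0], "angular": [0, 0, 0], "gripper": 0},
    {"dp": [-0.35, 0, 0], "angular": [0, 0, 0], "gripper": 0},
    {"dp": [-0.35, -0.1, 0], "angular": [0, 0, 0], "gripper": 0},
    {"dp": [-0.2, -0.4, 0], "angular": [0, 0, 0], "gripper": 0},
    {"dp": [0, -0.4, 0], "angular": [0, 0, 0], "gripper": 0},
    {"dp": [0, -0.3, 0], "angular": [0, 0, 0], "gripper": 0},
    {"dp": [0, 0, 0], "angular": [0, 0, 0], "gripper": 0}
  ]
}}

```text
clock: 10.45
position: [0.4032, 0.1414, 0.2263]
ee_rot: [0.517, 0.488, 0.513, -0.481]
contact_force: [0.7, -0.5, -0.7]
width: -0.0002
```

```bash
python3 - <<'E'
from h import *
s=get_state(); print(s['position'],s['contact_force'])
a=snap('side','side4')['image'][170:380,220:420];b=snap('wrist','w4')
cv2.imwrite('pics/c4.png',np.hstack([cv2.resize(a,(400,420)),cv2.copyMakeBorder(cv2.resize(b['image'],(400,250)),0,170,0,0,0)]))
# wrist cloud -> rack frame, red lever and knob
K=b['mtx'];v,u=np.mgrid[0:400,0:640];Z=b['depth']
P=np.stack([(u-K[0,2])/K[0,0]*Z,-(v-K[1,2])/K[1,1]*Z,-Z,np.ones_like(Z)],-1)@b['mount'].T
P=P[...,:3]@rot(s).as_matrix().T+s['position']-O
im=b['image'].astype(int);P=np.stack([P@EX,P@EY,P[...,2]],-1)
m=(im[...,2]>80)&(im[...,1]<40)&(Z>0)&(np.abs(P[...,0]+.06)<.03)&(np.abs(P[...,1])<.12);q=P[m]
print('red',m.sum(),np.percentile(q,[2,50,98],axis=0).round(4))
m=(im.max(-1)<50)&(Z>0)&(P[...,0]<-.09)&(P[...,0]>-.18)&(np.abs(P[...,1])<.025)&(P[...,2]>.03)&(P[...,2]<.07);q=P[m]
print('knob',m.sum(),np.percentile(q,[2,50,98],axis=0).round(4) if m.any() else '')
E
```

```text
[0.40319286 0.14141478 0.22626806] [ 0.74088992 -0.49785321 -0.68811977]
red 24 [[-0.0632 -0.0498  0.0736]
 [-0.0632 -0.0327  0.075 ]
 [-0.0623 -0.0159  0.0773]]
knob 511 [[-0.1184 -0.0114  0.0474]
 [-0.1103  0.0033  0.0562]
 [-0.1033  0.015   0.0593]]
```

View pics/c4.png

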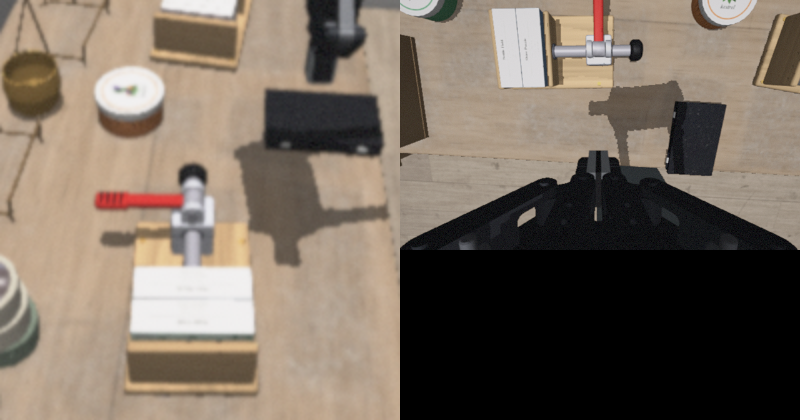

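The lever lies flat towards −y, pointing left at (100–190, 200), with its top 74–77 mm up. The knob's outer end is at rack x ≈ −0.12, so the rod is about 0 mm out, and the gripper is clear. I'm handing the job in.

```bash
python3 -c "
from rig import *
print(sign_off())"
```

```text
the job is handed in; nothing more can be done
None
```

The black knob is pushed fully in, the red lever is flipped flat to its closed side, and I handed the job in at about 10.5 s. Sign-off gave no verdict.

- **Rod:** I pushed the knob with the closed fingers until it reached the solid stop at 19 N. The last wrist depth reading put the knob's outer end at about rack x −0.12, so the rod is within a few mm of snug.
- **Lever:** I swept it over from the robot side and pressed it onto its stop at 28 N. The last pictures show it lying level towards −y, with its top 74–77 mm up; a level bar should read 77.
- **Clearance:** The gripper finished clear of everything, with contact force near zero. I saw no contact with the tag-pack rack.
- **Problem on the way:** The tool drifted about 18 mm and 2° while coming down beside the knob. I corrected it before touching anything, and no final check disagreed.

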